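Bundle three channel offcuts with their legs interlocked

ROBOT

A 6-joint arm with a two-finger parallel gripper is mounted at the origin on a cart in front of the work surface, level with it; the furniture and walls round the work are solid. World frame = base frame: x ahead of the robot, y to its left, z up, the work surface at z = 0. Lengths are in m, angles in rad, forces in N, time in s.
With the tool pointing down it reaches from about 0.375 to 0.975 m from the base axis. Payload 3.8 kg.
Tool frame: the origin (TCP) lies midway between the tips of the shut fingers; the grasp point (between the pads) lies 19 mm behind it; z points along the fingers, y is the line along which they close (so a half turn about z gives the same grasp; the last joint's range is limited). The gripper opens to 85 mm and grips with 20 to 120 N. Pads are 22 mm wide; open, the fingers measure 114 mm over their backs; the gripper's body (76 mm by 85 mm) begins 54 mm behind the grasp point. The pads swing forward as they close: fully open they stand 13 mm farther back than shut.
Start: joints at [1.271, 0.264, 1.604, -0, 1.274, -0.037], TCP at [0.175, 0.652, 0.231] pointing down, gripper open.
Joint ranges: [-2.63, 2.63], [-0.94, 2.18], [0.31, 2.57], [-1.31, 4.45], [0, 2.66], [-2.55, 2.55]. Speed limits (rad/s): [2.57, 2.57, 3.14, 3.14, 3.14, 3.14].

INTERFACE

Orientations are given as a rotation vector (axis times angle).
In Python, from workcell import status, read_camera, workorder, masks_of gives the robot as it stands.
- The arm moves only by the tool drive_tool, never from a script. Its argument "rows" is a list of rows, each a list of 7 numbers: the turn, a rotation vector about the tool's x, y, z in degrees, then the shift along the tool's x, y, z in m, then the opening, from 0 (shut) to 1 (fully open). In form: [[ax, ay, az, tx, ty, tz, claw], ...]. A call has 1 to 8 rows; each row shifts and turns the commanded pose from where the row before left it, along the tool's axes as they then stand; what a row does not reach is not made up. A row lasts 1/12 s, in which the tool goes at most 41.7 mm and 7.16 degrees, less where a joint would pass 70% of its speed; a pose out of reach is approached as far as the arm can. A call is refused whole if a number of a shift passes 0.0417 or a number of a turn 7.16, either way. A call with a gripper value outside its range is refused whole. The fingers move at their own pace and stop on an object; "force" is the grip in N (left out, the last holds). Time passes only in rows, so rows that do not move let the fingers close. It gives the time, the measured TCP pose, the force, the opening and the grip force at its end, in the units of the state.
- status.read_state(): the state, without advancing time (a new reading comes with each control period).
- read_camera(name): name is "side" or "top"; returns a dict with "color" (384x512x3 uint8, red, green, blue), "intrinsics" (3x3 intrinsics, pixels), "world_from_camera" (4x4, takes a point from camera to world coordinates). Camera axes: x right, y up, looking along -z (the intrinsics and any distortion apply to the point x, -y, -z); pixel columns grow to the right and rows downward; lengths in m; the calibration is good to about 2 mm. A picture is of the moment at which its call begins. There is no depth.
- workorder.finish_job(): hands the job in; it is judged then, once.
Trained networks look in a picture, given as the dict that the camera call returned (one of the last four; its "shot" number tells which), for a name from the list of things; names that differ only in an ending like _2 or _b are one class to them, and where a whole thing is asked for, a point or a joint stands for the part that bears it (a point fixed in the world has none). Each returns a list of dicts, best first, with "score" (0 to 1); they miss things now and then, are a little off and sometimes report something else, mostly with a low value. They report only what shows in the picture. A call takes as long as a camera call. They do not tell look-alikes from the thing itself.
- masks_of(picture, name): "mask" (384x512 bool, what is visible of it) and "bbox" ([left, top, right, bottom] in pixels, round what is visible of it).
The state is a dict: "time": time; "q": joint angles; "joint_vel": joint speeds; "joint_torque": joint torques, N m; "tool_pos": TCP position; "tcp_rot": TCP orientation; "wrist_force": force on the tool from outside, world axes, zero at the start; "torque": the same for the moment, N m; "width": opening from 0.0 (shut) to 1.0 (fully open); "grip_force": force on a finger pad.
Only numpy, scipy, OpenCV 4.12 (cv2) and the standard library are available. Lean on these libraries where they do the work, as an engineer would, in place of code of your own. Each camera call takes 0.05 s, during which the arm holds its last target. There are 200 camera calls.

TASK

Make up the compact bundle of three aluminium channels on the bundling board. Lay the loose open-side-up channel beside the one already on the board, snug along it, its far end up to the end stop; then set the channel that lies open side down over the pair, so that one of its legs drops into each of them and it sits fully home with its ends level with theirs. Leave the tape measure, marker and masking tape where they are.

Things in the scene. Friction and masses are not known exactly. Their poses are not given: they have to be found in the camera images.
- board: Plywood board, fixed to the bench, 170 (x) x 190 (y) mm, top 14 mm above its origin, the centre of its underside; z up. Pale fence on its +y edge: inner face y = +73 mm. Pale end stop on its +x (far) edge: inner face x = +63 mm. Both 22 mm wide, tops at 44 mm. Other two sides open. Two strap grooves, 14 mm wide, 6 deep, run along y at x = -35 and +35. Second channel: -y side of the first.
- first_channel: Bare grey aluminium channel on the board, open side up, along the fence, far end near the stop; loose, 0.2 to 0.45 kg. All three are alike: 120 mm long (own x), 65 wide over the legs (y), 42 high; web 6 thick, legs 8 thick, 49 clear between them. Origin: centre of the underside (web's outer face), z up; x along the board's x, y towards the fence
- open_channel: The same channel, loose on the bench, open side up. Origin: centre of the underside (web's outer face), x along its length, z up; legs' mid-planes at y = -28.5 and +28.5 mm. Both ends alike: a half turn makes no difference
- upturned_channel: The same channel, loose on the bench, open side down, web on top. Origin: centre of the underside, level with the leg tips, x along its length, z up; the web's flat back is 42 mm above it. Home over the pair, its leg tips rest on their webs, 6 mm above the board's top, its back 48 mm above the board's top, its middle over the joint of the pair
- tape_measure: yellow tape measure, 31 x 77 x 61 mm, bystander, origin at the centre of its underside
- marker: blue marker pen lying on the bench, 136 mm long, 16 mm thick, bystander, origin at the centre of its underside
- masking_tape: roll of masking tape lying flat, 94 mm across, 24 mm high, bystander, origin at the centre of its underside
Not all that is in view belongs to the job. What is shaped like the upturned_channel but green is not meant.

How it is judged:
On the way:
1. the second open channel lies flat on the board, snug beside the first (z of open_channel in the frame of board between 0.011 and 0.017 m and angle between open_channel's own z axis and vertical below 0.07 rad and y of open_channel in the frame of first_channel between -0.072 and -0.06 m), for 0.2 s.
At the end, for the whole second after the job is handed in: Both open channels flat on the board: under 7 mm apart, first within 8 mm of the fence, far ends within 10 mm of the stop, parallel within 0.1 rad. The upturned one over both, a leg in each, home within 3.5 mm, ends level within about 10 mm, parallel within 0.15 rad; all released, at rest (all of step 1 and z of first_channel in the frame of board below 0.017 m and angle between each of first_channel, upturned_channel's own z axis and vertical below 0.07 rad and y of first_channel in the frame of board above 0.032 m and x of each of first_channel, open_channel in the frame of board above -0.007 m and angle between the x axis of first_channel and the x axis of board, either way round below 0.12 rad and angle between the x axis of open_channel and the x axis of first_channel, either way round below 0.1 rad and z of upturned_channel in the frame of board between 0.017 and 0.0235 m and y of upturned_channel in the frame of first_channel between -0.05 and -0.015 m and x of upturned_channel in the frame of board between -0.01 and 0.015 m and angle between the x axis of upturned_channel and the x axis of first_channel, either way round below 0.15 rad and linear speed of each of open_channel, upturned_channel below 0.02 m/s); the robot touches nothing.
It fails at once if the tape measure, marker or masking tape is moved more than 30 mm (distance of any of tape_measure, marker, masking_tape from where it was at the start of the episode above 0.03 m).
It also fails if it takes over 58 s, if anything falls off the work surface, if the arm or the gripper's body presses on something with over 40 N, if the wrist force passes 120 N, or if a joint passes its speed limit or range.

## Working session

There is one attempt and no reset: what is moved stays moved. The work goes in short steps, Python scripts to look and compute and a tool call to move; the robot and the scene stay as the last step left them, time stands still between calls to the robot, and variables do not carry over. Pictures are saved under pics/ and viewed, at most 10 in all, crops included, and the job is handed in when it is done.

Besides the shell and the picture viewer there is one more tool, called after "Request:" as name(argument=value, ...), one argument or row to a line, values as JSON. drive_tool: Moves the arm, as the interface text tells. Its arguments: {"type":"object","properties":{"rows":{"type":"array"},"force":{"type":"number"}},"required":["rows"]}

```bash
mkdir -p pics
cat > h.py <<'E'
import numpy as np, cv2
from workcell import status, read_camera, workorder, masks_of
def save(p,name): cv2.imwrite('pics/'+name, p['color'][:,:,::-1])
def proj(p,X):
    T=np.linalg.inv(np.array(p['world_from_camera'])); K=np.array(p['intrinsics'])
    c=np.atleast_2d(X)@T[:3,:3].T+T[:3,3]; c=c*[1,-1,-1]; u=c@K.T
    return u[:,:2]/u[:,2:]
def back(p,uv,z):
    T=np.array(p['world_from_camera']); K=np.array(p['intrinsics']); uv=np.atleast_2d(uv)
    d=np.c_[uv,np.ones(len(uv))]@np.linalg.inv(K).T*[1,-1,-1]@T[:3,:3].T; o=T[:3,3]
    return o+d*((z-o[2])/d[:,2])[:,None]
E
python3 - <<'E'
from h import *
s=status.read_state(); print({k:np.round(v,3) for k,v in s.items()})
ps=[read_camera(n) for n in('side','top')]
for p,n in zip(ps,('side','top')):
    print(n,p['shot'],np.round(p['world_from_camera'],3).tolist(),np.round(p['intrinsics'],1).tolist(),[k for k in p])
    for o in ('board','first_channel','open_channel','upturned_channel','tape_measure','marker','masking_tape'):
        for r in masks_of(p,o): print(o,round(r['score'],2),r['bbox'],r['mask'].sum())
a=np.hstack([p['color'] for p in ps])[:,:,::-1]
cv2.imwrite('pics/a.png',np.vstack([ps[0]['color']])[:,:,::-1]);cv2.imwrite('pics/b.png',ps[1]['color'][:,:,::-1])
E
```

```text
{'time': np.float64(0.0), 'q': array([ 1.271,  0.265,  1.605,  0.   ,  1.274, -0.037]), 'joint_vel': array([ 0.001,  0.   ,  0.001,  0.002, -0.   ,  0.   ]), 'joint_torque': array([-2.0000e-03, -5.1513e+01, -3.6730e+01, -1.0000e-03,  1.3000e-02,
       -0.0000e+00]), 'tool_pos': array([0.175, 0.651, 0.23 ]), 'tcp_rot': array([-4.120e-01, -3.114e+00,  3.000e-03]), 'wrist_force': array([-0.147,  0.138, -0.091]), 'torque': array([-0.062, -0.02 ,  0.036]), 'grip_force': np.float64(0.0), 'width': np.float64(0.999)}
side 1 [[0.967, 0.149, -0.205, 0.257], [-0.253, 0.615, -0.747, -1.181], [0.015, 0.775, 0.632, 1.012], [0.0, 0.0, 0.0, 1.0]] [[443.2, 0.0, 255.7], [0.0, 443.2, 187.6], [0.0, 0.0, 1.0]] ['color', 'intrinsics', 'world_from_camera', 'shot']
board 0.73 [212.5, 137.2, 275.2, 186.7] 1214
first_channel 0.71 [225.7, 139.3, 258.3, 162.3] 582
open_channel 0.87 [206.8, 221.7, 248.5, 248.5] 928
upturned_channel 0.85 [232.5, 178.1, 271.2, 208.7] 655
upturned_channel 0.82 [269.1, 207.5, 312.2, 234.1] 808
tape_measure 0.66 [287.0, 173.8, 308.2, 196.0] 284
marker 0.63 [189.9, 129.9, 224.2, 137.1] 124
masking_tape 0.75 [257.6, 257.7, 285.0, 284.6] 440
masking_tape 0.57 [209.2, 222.9, 248.0, 248.8] 929
top 2 [[0.007, 0.988, -0.153, 0.42], [-1.0, 0.005, -0.016, -0.015], [-0.015, 0.153, 0.988, 1.145], [0.0, 0.0, 0.0, 1.0]] [[395.5, 0.0, 257.1], [0.0, 395.5, 193.6], [0.0, 0.0, 1.0]] ['color', 'intrinsics', 'world_from_camera', 'shot']
board 0.92 [164.0, 167.7, 237.5, 233.1] 3027
first_channel 0.85 [173.0, 178.2, 203.6, 223.8] 1051
open_channel 0.89 [322.2, 227.7, 351.1, 272.1] 1142
upturned_channel 0.79 [313.4, 155.8, 342.0, 200.9] 1044
upturned_channel 0.6 [250.4, 186.5, 298.0, 225.1] 953
tape_measure 0.66 [268.2, 133.7, 278.5, 160.8] 250
marker 0.85 [116.5, 210.9, 128.4, 259.0] 270
masking_tape 0.74 [375.2, 202.5, 409.4, 234.4] 375
```

View pics/a.png

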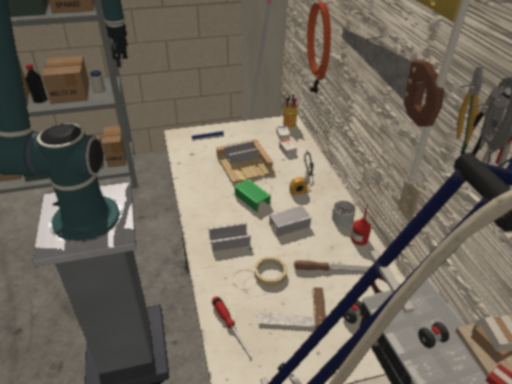

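View pics/b.png

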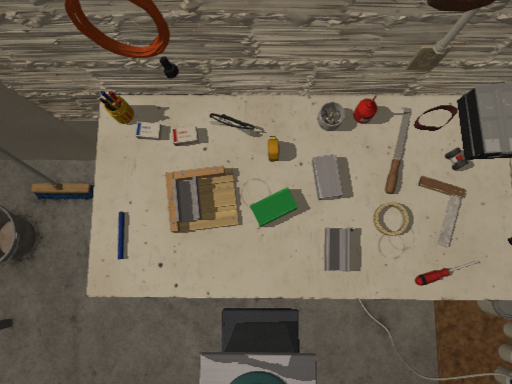

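The side view shows the board at (244,160), the green look-alike at (252,193), the grey upturned channel at (290,221) and the open channel at (229,236). In the top view, candidates for the upturned channel are the grey one at (327,177) and the green one at (274,206). By the description I choose the grey one. The open channel is at (338,250), and the other open one, at (188,200) on the board, is first_channel.

```bash
cat >> h.py <<'E'
from scipy.optimize import minimize
def corners(x,y,yaw,z0,L,W,z1):
    c,s=np.cos(yaw),np.sin(yaw)
    b=np.array([[i*L/2,j*W/2] for i,j in((1,1),(1,-1),(-1,-1),(-1,1))])@np.array([[c,s],[-s,c]])+[x,y]
    return np.vstack([np.c_[b,np.full(4,z)] for z in(z0,z1)])
def hullmask(p,C,k=4):
    h=cv2.convexHull(proj(p,C).astype(np.float32)); m=np.zeros((384*k,512*k),np.float32)
    cv2.fillPoly(m,[np.round((h+.5)*k*16).astype(np.int32)],1,shift=4)
    return cv2.resize(m,(512,384),interpolation=cv2.INTER_AREA)
def fit(pm,g,z0,L,W,z1):
    def cost(v):
        c=0
        for p,m in pm: h=hullmask(p,corners(v[0]/100,v[1]/100,v[2]/10,z0,L,W,z1)); c+=np.abs(h-m).sum()/m.sum()
        return c
    r=minimize(cost,[g[0]*100,g[1]*100,g[2]*10],method='Nelder-Mead',options=dict(initial_simplex=np.array([g[0]*100,g[1]*100,g[2]*10])+np.vstack([np.zeros(3),np.diag([1.5,1.5,1.5])]),xatol=1e-3,fatol=1e-4))
    return r.x/[100,100,10],r.fun
def find(ps,name,pick,z0,L,W,z1,yaw=0.):
    pm=[]
    for p in ps:
        c=masks_of(p,name); q=proj(p,pick)[0]
        c=[r for r in c if np.hypot((r['bbox'][0]+r['bbox'][2])/2-q[0],(r['bbox'][1]+r['bbox'][3])/2-q[1])<18]
        if c: pm.append((p,c[0]['mask'].astype(np.float32)))
    return [fit(pm,(pick[0],pick[1],yaw),z0,L,W,z1)]+[fit([q],(pick[0],pick[1],yaw),z0,L,W,z1) for q in pm]
def draw(p,X,img,o,k,col):
    u=((proj(p,X)+.5-o)*k*16).astype(int)
    for a,b in((0,1),(1,2),(2,3),(3,0),(4,5),(5,6),(6,7),(7,4)): cv2.line(img,tuple(map(int,u[a])),tuple(map(int,u[b])),col,1,cv2.LINE_AA,4)
E
python3 - <<'E'
from h import *
ps=[read_camera('top'),read_camera('side')]; t=ps[0]
im=t['color'][:,:,::-1]; o=np.array([155,140]);k=3.9
crop=cv2.resize(im[140:290,155:360],None,fx=k,fy=k,interpolation=cv2.INTER_CUBIC)
for n,uv,a in(('first_channel',(188,200),(.014,.12,.065,.056)),('open_channel',(338,250),(0,.12,.065,.042)),('upturned_channel',(327,177),(0,.12,.065,.042)),('board',(201,199),(0,.17,.19,.03))):
    g=back(t,uv,.03)[0]; r=find(ps,n,g,*a)
    for v in r: print(n,np.round(v[0],4),round(v[1],3))
    draw(t,corners(*r[0][0],*a),crop,o,k,(0,0,255))
cv2.imwrite('pics/c.png',crop)
E
```

```text
first_channel [0.5745 0.202  0.1382] 0.186
first_channel [0.575  0.2023 0.1328] 0.081
first_channel [0.5739 0.2029 0.1737] 0.102
open_channel [ 0.4377 -0.2217 -0.0365] 0.133
open_channel [ 0.4383 -0.222  -0.0291] 0.044
open_channel [ 0.4367 -0.2197 -0.0628] 0.068
upturned_channel [ 0.6443 -0.196   0.1249] 0.187
upturned_channel [ 0.6417 -0.1964  0.1171] 0.115
upturned_channel [ 0.6443 -0.1966  0.1054] 0.072
board [0.5798 0.1637 0.1301] 0.857
board [0.579  0.1631 0.1309] 0.371
board [0.5805 0.1653 0.1131] 0.482
```

View pics/c.png

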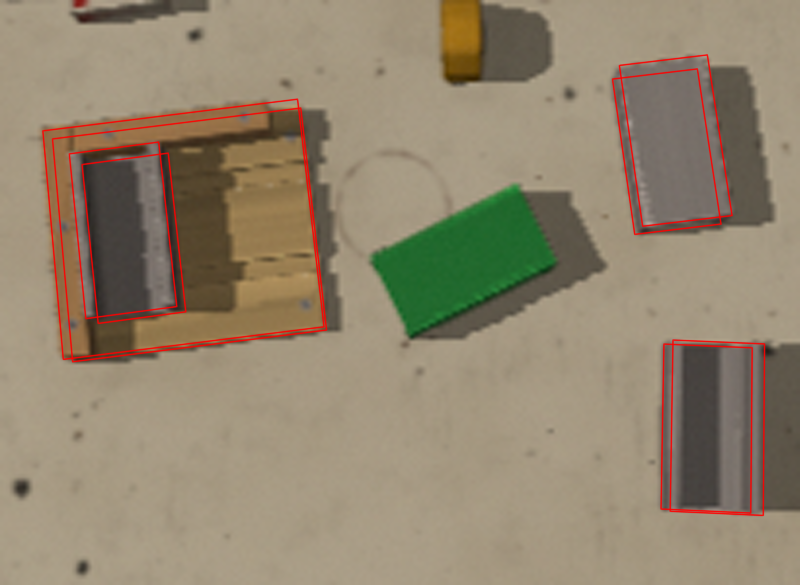

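The crop shows the grey upturned channel with plain back up at (672,140) in the crop, the green one at (460,260) to be left alone, and the open channel's trough at (715,428). The fits sit on the outlines. I will pinch the open channel's -y leg, since the other side must end up snug against the first channel.

```bash
cat > go.py <<'E'
import sys
from h import *
from scipy.spatial.transform import Rotation as Ro
def state():
    s=status.read_state(); R=Ro.from_rotvec(s['tcp_rot']); return s,R
def plan(pts,quiet=0):
    """pts: list of (x,y,z,yaw of tool y line in deg). prints turn (deg, tool z) then shift in tool axes after the turn"""
    s,R=state(); p=np.array(s['tool_pos']); M=R.as_matrix()
    print('t',round(s['time'],2),'p',np.round(p,4),'F',np.round(s['wrist_force'],1),'w',round(s['width'],3),'g',round(s['grip_force'],1),'tilt',np.round(M[:2,2],4))
    psi=np.degrees(np.arctan2(M[1,1],M[0,1]))
    for x,y,z,w in pts:
        d=(w-psi+90)%180-90; psi+=d; a=np.radians(psi)
        Y=np.array([np.cos(a),np.sin(a),0]); X=np.cross(Y,[0,0,-1]); D=np.array([x,y,z])-p; p=np.array([x,y,z])
        print('turn z %.1f'%-d,'shift',np.round([D@X,D@Y,-D[2]],4))
if __name__=='__main__': plan([tuple(map(float,a.split(','))) for a in sys.argv[1:]])
E
python3 go.py .47,.25,.2,88 .437,-.2504,.1,88 .437,-.2504,.014,88
```

```text
t 1.3 p [0.1754 0.6518 0.2313] F [ 0.7 -0.4 -0.2] w 1.003 g 0.0 tilt [-0.  0.]
turn z -13.1 shift [-0.3085 -0.3913  0.0313]
turn z -0.0 shift [ 0.0155 -0.5012  0.1   ]
turn z -0.0 shift [0.    0.    0.086]
```

Request:
drive_tool(
  rows=[
    [0, 0, -6.55, 0, 0, 0, 0.4],
    [0, 0, -6.55, 0, 0, 0, 0.4],
    [0, 0, 0, -0.0237, -0.0301, 0.0024, 0.4],
    [0, 0, 0, -0.0237, -0.0301, 0.0024, 0.4],
    [0, 0, 0, -0.0237, -0.0301, 0.0024, 0.4],
    [0, 0, 0, -0.0237, -0.0301, 0.0024, 0.4],
    [0, 0, 0, -0.0237, -0.0301, 0.0024, 0.4],
    [0, 0, 0, -0.0237, -0.0301, 0.0024, 0.4],
  ],
  force=70,
)

```text
time: 1.97
tool_pos: [0.312, 0.465, 0.217]
tcp_rot: [0.053, 3.141, 0.001]
wrist_force: [0.3, 0.0, -0.7]
width: 0.4
grip_force: 0.0
```

Request:
drive_tool(
  rows=[
    [0, 0, 0, -0.0237, -0.0301, 0.0024, 0.4],
    [0, 0, 0, -0.0237, -0.0301, 0.0024, 0.4],
    [0, 0, 0, -0.0237, -0.0301, 0.0024, 0.4],
    [0, 0, 0, -0.0237, -0.0301, 0.0024, 0.4],
    [0, 0, 0, -0.0237, -0.0301, 0.0024, 0.4],
    [0, 0, 0, -0.0237, -0.0301, 0.0024, 0.4],
    [0, 0, 0, -0.0237, -0.0301, 0.0024, 0.4],
  ],
)

```text
time: 2.55
tool_pos: [0.4708, 0.2486, 0.2004]
tcp_rot: [0.054, 3.14, 0.001]
wrist_force: [0.0, 0.7, 0.3]
width: 0.401
grip_force: 0.0
```

Request:
drive_tool(
  rows=[
    [0, 0, 0, 0.001, -0.0358, 0.007, 0.4],
    [0, 0, 0, 0.001, -0.0358, 0.007, 0.4],
    [0, 0, 0, 0.001, -0.0358, 0.007, 0.4],
    [0, 0, 0, 0.001, -0.0358, 0.007, 0.4],
    [0, 0, 0, 0.001, -0.0358, 0.007, 0.4],
    [0, 0, 0, 0.001, -0.0358, 0.007, 0.4],
    [0, 0, 0, 0.001, -0.0358, 0.007, 0.4],
    [0, 0, 0, 0.001, -0.0358, 0.007, 0.4],
  ],
)

```text
time: 3.22
tool_pos: [0.4519, -0.0374, 0.1442]
tcp_rot: [0.053, 3.14, -0.0]
wrist_force: [0.9, -0.6, -1.2]
width: 0.399
grip_force: 0.0
```

```bash
python3 go.py .437,-.2504,.1,88 .437,-.2504,.014,88
```

```text
t 3.22 p [ 0.4519 -0.0374  0.1442] F [ 0.9 -0.6 -1.2] w 0.399 g 0.0 tilt [ 0.0012 -0.0001]
turn z 0.1 shift [ 0.0075 -0.2134  0.0442]
turn z -0.0 shift [0.    0.    0.086]
```

Tracking is accurate. Next I go over the leg, down, and close.

Request:
drive_tool(
  rows=[
    [0, 0, 0, 0.00125, -0.0356, 0.0073, 0.4],
    [0, 0, 0, 0.00125, -0.0356, 0.0073, 0.4],
    [0, 0, 0, 0.00125, -0.0356, 0.0073, 0.4],
    [0, 0, 0, 0.00125, -0.0356, 0.0073, 0.4],
    [0, 0, 0, 0.00125, -0.0356, 0.0073, 0.4],
    [0, 0, 0, 0.00125, -0.0356, 0.0073, 0.4],
    [0, 0, 0, 0, 0, 0.01, 0.4],
    [0, 0, 0, 0, 0, 0, 0.4],
  ],
)

```text
time: 3.88
tool_pos: [0.4359, -0.25, 0.0886]
tcp_rot: [-0.06, -3.139, -0.002]
wrist_force: [-0.5, 0.5, -0.8]
width: 0.402
grip_force: 0.0
```

Request:
drive_tool(
  rows=[
    [0, 0, 0, 0, 0, 0.02, 0.4],
    [0, 0, 0, 0, 0, 0.02, 0.4],
    [0, 0, 0, 0, 0, 0.018, 0.4],
    [0, 0, 0, 0, 0, 0.012, 0.4],
    [0, 0, 0, 0, 0, 0.006, 0.4],
    [0, 0, 0, 0, 0, 0, 0.2],
    [0, 0, 0, 0, 0, 0, 0],
    [0, 0, 0, 0, 0, 0, 0],
  ],
)

```text
time: 4.55
tool_pos: [0.4381, -0.2491, 0.0152]
tcp_rot: [0.053, 3.14, -0.001]
wrist_force: [0.8, -0.3, -3.4]
width: 0.078
grip_force: 68.9
```

Request:
drive_tool(
  rows=[
    [0, 0, 0, 0, 0, 0, 0],
    [0, 0, 0, 0, 0, 0, 0],
    [0, 0, 0, 0, 0, -0.005, 0],
    [0, 0, 0, 0, 0, -0.01, 0],
    [0, 0, 0, 0, 0, -0.02, 0],
    [0, 0, 0, 0, 0, -0.03, 0],
    [0, 0, 0, 0, 0, -0.03, 0],
    [0, 0, 0, 0, 0, -0.02, 0],
  ],
)

```text
time: 5.22
tool_pos: [0.4383, -0.2497, 0.133]
tcp_rot: [0.054, 3.138, -0.003]
wrist_force: [1.3, -0.4, -2.6]
width: 0.08
grip_force: 68.9
```

Run:
```python
from h import *
from go import *
ps=[read_camera('top'),read_camera('side')]
a=cv2.resize(ps[0]['color'][190:300,290:390],None,fx=4,fy=4); b=cv2.resize(ps[1]['color'][180:290,190:290],None,fx=4,fy=4)
cv2.imwrite('pics/d.png',np.hstack([a,b])[:,:,::-1])
plan([])
```

```text
t 5.32 p [ 0.4405 -0.2511  0.1346] F [ 0.2 -0.4 -2.7] w 0.073 g 68.9 tilt [ 0.0085 -0.0055]
```

View pics/d.png

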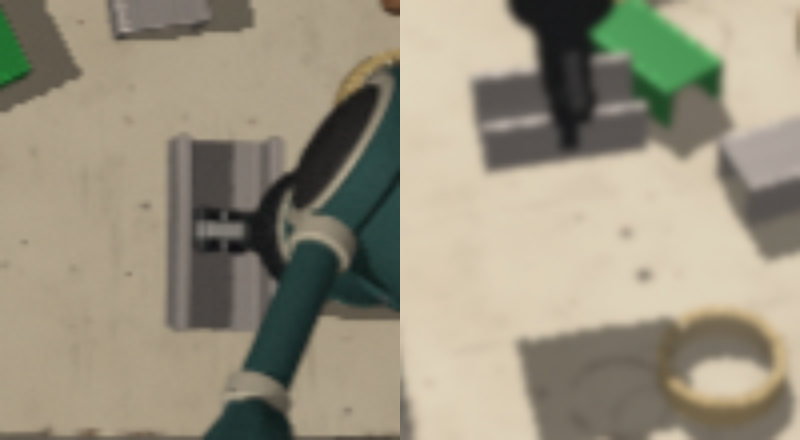

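The channel is held level by its leg; the top crop shows it at (225,230) with the pads on the -y leg.

```bash
python3 go.py .585,.1034,.12,97.6 .585,.1034,.05,97.6
```

```text
t 5.32 p [ 0.4405 -0.2511  0.1346] F [ 0.2 -0.4 -2.7] w 0.073 g 68.9 tilt [ 0.0085 -0.0055]
turn z -9.6 shift [-0.1901  0.3323  0.0146]
turn z -0.0 shift [0.   0.   0.07]
```

Request:
drive_tool(
  rows=[
    [0, 0, -4.8, 0, 0, 0, 0],
    [0, 0, -4.8, 0, 0, 0, 0],
    [0, 0, 0, -0.019, 0.0332, 0.001, 0],
    [0, 0, 0, -0.019, 0.0332, 0.001, 0],
    [0, 0, 0, -0.019, 0.0332, 0.001, 0],
    [0, 0, 0, -0.019, 0.0332, 0.001, 0],
    [0, 0, 0, -0.019, 0.0332, 0.001, 0],
    [0, 0, 0, -0.019, 0.0332, 0.001, 0],
  ],
)

```text
time: 5.98
tool_pos: [0.5228, -0.0346, 0.1215]
tcp_rot: [0.209, -3.132, -0.0]
wrist_force: [0.5, -0.9, -4.3]
width: 0.084
grip_force: 69.3
```

Request:
drive_tool(
  rows=[
    [0, 0, 0, -0.019, 0.0332, 0.001, 0],
    [0, 0, 0, -0.019, 0.0332, 0.001, 0],
    [0, 0, 0, -0.019, 0.0332, 0.001, 0],
    [0, 0, 0, -0.019, 0.0332, 0.001, 0],
    [0, 0, 0, 0, 0, 0, 0],
    [0, 0, 0, 0, 0, 0, 0],
    [0, 0, 0, 0, 0, 0, 0],
  ],
)

```text
time: 6.57
tool_pos: [0.5799, 0.1052, 0.1174]
tcp_rot: [0.211, -3.131, 0.001]
wrist_force: [-0.1, -0.2, -3.6]
width: 0.075
grip_force: 69.5
```

Run:
```python
from h import *
from go import *
p=read_camera('top')
plan([(.585,.1034,.08,97.6)])
s,_=state(); t=s['tool_pos']
im=p['color'][:,:,::-1];o=np.array([150,150]);k=6
c=cv2.resize(im[150:250,150:270],None,fx=k,fy=k,interpolation=cv2.INTER_CUBIC)
yw=np.radians(7.6)
draw(p,corners(.5748,.2024,yw,.014,.12,.065,.056),c,o,k,(0,0,255))
draw(p,corners(t[0]-.0285*.132,t[1]+.0285*.991,yw,t[2]-.015,.12,.065,t[2]+.027),c,o,k,(0,255,0))
b=corners(.58,.164,yw,.014,.17,.19,.044);draw(p,b,c,o,k,(255,0,0))
cv2.imwrite('pics/e.png',c)
```

```text
t 6.62 p [0.58   0.1045 0.1178] F [ 0.5 -1.4 -2.8] w 0.079 g 69.5 tilt [-0.003  -0.0009]
turn z 0.0 shift [-0.0048 -0.0018  0.0378]
```

View pics/e.png

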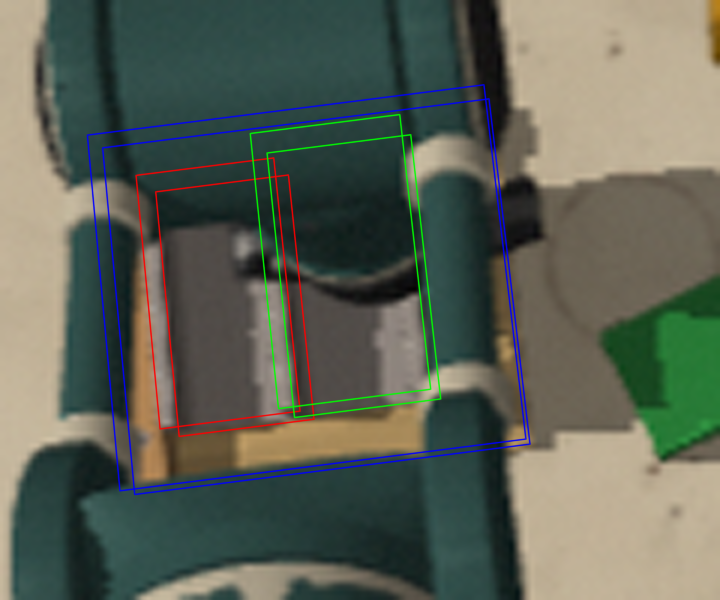

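The picture shows the first channel at (220,330) inside its red fit, and the held one at (350,350) near the green prediction. Next I descend with a small gap.

Request:
drive_tool(
  rows=[
    [0, 0, 0, -0.0045, -0.002, 0.01, 0],
    [0, 0, 0, 0, 0, 0.02, 0],
    [0, 0, 0, 0, 0, 0.02, 0],
    [0, 0, 0, 0, 0, 0.015, 0],
    [0, 0, 0, 0, 0, 0.01, 0],
    [0, 0, 0, 0, 0, 0.005, 0],
    [0, 0, 0, 0, 0, 0.003, 0],
    [0, 0, 0, 0, 0, 0, 0],
  ],
)

```text
time: 7.28
tool_pos: [0.5862, 0.1034, 0.0359]
tcp_rot: [0.208, -3.134, 0.0]
wrist_force: [0.4, 0.0, -3.1]
width: 0.076
grip_force: 69.5
```

```bash
python3 go.py .585,.1034,.029,97.6
```

```text
t 7.28 p [0.5862 0.1034 0.0359] F [ 0.4  0.  -3.1] w 0.076 g 69.5 tilt [-0.0004 -0.0001]
turn z -0.0 shift [0.0012 0.0002 0.0069]
```

Request:
drive_tool(
  rows=[
    [0, 0, 0, 0, 0, 0.003, 0],
    [0, 0, 0, 0, 0, 0.002, 0],
    [0, 0, 0, 0, 0, 0.001, 0],
    [0, 0, 0, 0, 0, 0, 0],
  ],
)

```text
time: 7.62
tool_pos: [0.5864, 0.1041, 0.0305]
tcp_rot: [-0.21, 3.134, 0.0]
wrist_force: [-0.7, -0.4, -3.6]
width: 0.078
grip_force: 69.5
```

Request:
drive_tool(
  rows=[
    [0, 0, 0, 0, 0.001, 0, 0],
    [0, 0, 0, 0, 0.001, 0, 0],
    [0, 0, 0, 0, 0.001, 0, 0],
    [0, 0, 0, 0, 0.001, 0, 0],
  ],
)

```text
time: 7.95
tool_pos: [0.5858, 0.1082, 0.0304]
tcp_rot: [-0.21, 3.134, 0.0]
wrist_force: [-0.3, -0.3, -3.8]
width: 0.076
grip_force: 69.5
```

Request:
drive_tool(
  rows=[
    [0, 0, 0, 0, 0.001, 0, 0],
    [0, 0, 0, 0, 0.001, 0, 0],
    [0, 0, 0, 0, 0, 0, 0],
  ],
)

```text
time: 8.2
tool_pos: [0.5855, 0.11, 0.0303]
tcp_rot: [-0.21, 3.134, -0.0]
wrist_force: [0.6, 1.2, -3.4]
width: 0.078
grip_force: 69.6
```

Request:
drive_tool(
  rows=[
    [0, 0, 0, 0, 0, 0.001, 0],
    [0, 0, 0, 0, 0, 0.001, 0],
    [0, 0, 0, 0, 0, 0, 0],
  ],
)

```text
time: 8.45
tool_pos: [0.5856, 0.11, 0.0291]
tcp_rot: [-0.209, 3.134, 0.0]
wrist_force: [-3.0, -0.1, 2.7]
width: 0.078
grip_force: 70.5
```

```bash
cat > look.py <<'E'
import sys
from h import *
from go import *
yw=np.radians(7.6)
def look(name,boxes,o=(150,150),wh=(120,100),k=5):
    out=[]
    for n,oo in(('top',o),('side',(200,125))):
        p=read_camera(n); oo=np.array(oo)
        c=cv2.resize(p['color'][oo[1]:oo[1]+wh[1],oo[0]:oo[0]+(wh[0] if n=='top' else 90),::-1],None,fx=k if n=='top' else k*wh[1]/wh[1],fy=k,interpolation=cv2.INTER_CUBIC)
        if n=='side': c=c[:, :180*k//2]
        for b,col in boxes: draw(p,corners(*b),c,oo,k,col)
        out.append(c)
    cv2.imwrite('pics/'+name,np.hstack(out)[:,:800])
E
python3 go.py
```

```text
t 8.45 p [0.5856 0.11   0.0291] F [-3.  -0.1  2.7] w 0.078 g 70.5 tilt [0.0001 0.0001]
```

Request:
drive_tool(
  rows=[
    [0, 0, 0, 0, 0.001, -0.0005, 0],
    [0, 0, 0, 0, 0.001, 0, 0],
    [0, 0, 0, 0, 0, 0, 0],
  ],
)

```text
time: 8.7
tool_pos: [0.5855, 0.1102, 0.0291]
tcp_rot: [-0.21, 3.134, -0.004]
wrist_force: [-0.9, -7.9, 1.5]
width: 0.078
grip_force: 70.5
```

Request:
drive_tool(
  rows=[
    [0, 0, 0, 0, 0.001, 0, 0],
    [0, 0, 0, 0, 0, 0, 0],
  ],
)

```text
time: 8.87
tool_pos: [0.5853, 0.1102, 0.0291]
tcp_rot: [0.21, -3.135, 0.006]
wrist_force: [-1.2, -11.0, 2.4]
width: 0.078
grip_force: 70.6
```

Request:
drive_tool(
  rows=[
    [0, 0, 0, 0, 0.001, 0, 0],
    [0, 0, 0, 0, 0, 0, 0],
  ],
)

```text
time: 9.03
tool_pos: [0.5851, 0.1103, 0.0291]
tcp_rot: [0.21, -3.134, 0.008]
wrist_force: [-1.0, -14.9, 2.2]
width: 0.081
grip_force: 70.7
```

Snug in y, so I relieve that push and advance towards the stop.

Request:
drive_tool(
  rows=[
    [0, 0, 0, 0, -0.0035, 0, 0],
    [0, 0, 0, -0.001, 0, 0, 0],
    [0, 0, 0, -0.001, 0, 0, 0],
    [0, 0, 0, 0, 0, 0, 0],
  ],
)

```text
time: 9.37
tool_pos: [0.5869, 0.1102, 0.0291]
tcp_rot: [0.21, -3.133, 0.002]
wrist_force: [-4.0, -5.4, 3.8]
width: 0.076
grip_force: 71.1
```

Request:
drive_tool(
  rows=[
    [0, 0, 0, -0.001, 0, 0, 0],
    [0, 0, 0, -0.001, 0, 0, 0],
    [0, 0, 0, 0, 0, 0, 0],
  ],
)

```text
time: 9.62
tool_pos: [0.5874, 0.1101, 0.0291]
tcp_rot: [0.211, -3.13, 0.003]
wrist_force: [-8.1, -6.4, 8.6]
width: 0.083
grip_force: 71.7
```

Request:
drive_tool(
  rows=[
    [0, 0, 0, -0.001, 0, 0, 0],
    [0, 0, 0, -0.001, 0, 0, 0],
    [0, 0, 0, 0, 0, 0, 0],
  ],
)

```text
time: 9.87
tool_pos: [0.5884, 0.11, 0.0291]
tcp_rot: [0.212, -3.128, 0.004]
wrist_force: [-10.6, -7.7, 12.5]
width: 0.078
grip_force: 72.3
```

Request:
drive_tool(
  rows=[
    [0, 0, 0, 0.002, -0.001, -0.001, 0],
    [0, 0, 0, 0, 0, 0, 0.3],
    [0, 0, 0, 0, 0, 0, 0.3],
    [0, 0, 0, 0, 0, 0, 0.3],
    [0, 0, 0, 0, 0, -0.01, 0.3],
    [0, 0, 0, 0, 0, -0.03, 0.3],
    [0, 0, 0, 0, 0, -0.03, 0.3],
    [0, 0, 0, 0, 0, -0.04, 0.5],
  ],
)

```text
time: 10.53
tool_pos: [0.5877, 0.1099, 0.139]
tcp_rot: [0.209, -3.13, 0.0]
wrist_force: [-0.3, 0.0, -0.8]
width: 0.428
grip_force: 0.0
```

Request:
drive_tool(
  rows=[
    [0, 0, 0, 0, -0.03, -0.03, 1],
    [0, 0, 0, 0, -0.04, 0, 1],
    [0, 0, 0, 0, -0.04, 0, 1],
    [0, 0, 0, 0, -0.04, 0, 1],
    [0, 0, 0, 0, -0.04, 0, 1],
    [0, 0, 0, 0, -0.04, 0, 1],
  ],
)

```text
time: 11.03
tool_pos: [0.6206, -0.1191, 0.1706]
tcp_rot: [-0.21, 3.133, -0.001]
wrist_force: [0.6, 0.1, -0.9]
width: 0.999
grip_force: 0.0
```

Run:
```python
from h import *
from look import *
ps=[read_camera('top'),read_camera('side')]; t=ps[0]
for n,uv,a in(('first_channel',(188,200),(.014,.12,.065,.056)),('open_channel',(213,196),(.014,.12,.065,.056)),('upturned_channel',(327,177),(0,.12,.065,.042))):
    g=back(t,uv,.03)[0]
    for p in ps:
        for m in masks_of(p,n): print(n,round(m['score'],2),np.round(m['bbox']))
    for v in find(ps,n,g,*a): print(np.round(v[0],4),round(v[1],3))
# pair as one box: union of masks
pm=[]
for p in ps:
    q=proj(p,back(t,(200,198),.03)[0])[0]; u=np.zeros((384,512),bool)
    for n in('first_channel','open_channel'):
        for m in masks_of(p,n):
            b=m['bbox']
            if np.hypot((b[0]+b[2])/2-q[0],(b[1]+b[3])/2-q[1])<25:u|=m['mask']
    pm.append((p,u.astype(np.float32)))
r=fit(pm,(.579,.17,.13),.014,.12,.13,.056); r2=fit(pm[:1],(.579,.17,.13),.014,.12,.13,.056); print(r,r2)
look('f.png',[((*r2[0],.014,.12,.13,.056),(0,0,255))])
plan([])
```

```text
first_channel 0.72 [170. 177. 200. 222.]
first_channel 0.86 [228. 140. 255. 162.]
[0.5728 0.2061 0.0897] 1.359
[0.5751 0.2035 0.1569] 0.154
[ 0.5689  0.2144 -0.2068] 1.099
open_channel 0.66 [197. 173. 225. 221.]
open_channel 0.79 [232. 152. 266. 174.]
[0.5832 0.1365 0.1324] 0.186
[0.5816 0.1364 0.1327] 0.103
[0.5845 0.1381 0.1149] 0.074
upturned_channel 0.93 [251. 194. 293. 229.]
upturned_channel 0.83 [318. 173. 342. 202.]
upturned_channel 0.87 [271. 208. 313. 236.]
upturned_channel 0.83 [231. 182. 269. 212.]
upturned_channel 0.4 [231. 150. 265. 172.]
[ 0.6429 -0.197   0.1044] 1.059
[ 0.638  -0.1986  0.0753] 0.955
[ 0.6426 -0.1971  0.1195] 0.099
(array([0.57770425, 0.16903593, 0.11741566]), np.float64(0.20966768264770508)) (array([0.57854881, 0.16941423, 0.12363512]), np.float64(0.08315382897853851))
t 12.03 p [ 0.62   -0.1175  0.1693] F [-0.7  0.3  0.1] w 1.003 g 0.0 tilt [-0. -0.]
```

View pics/f.png

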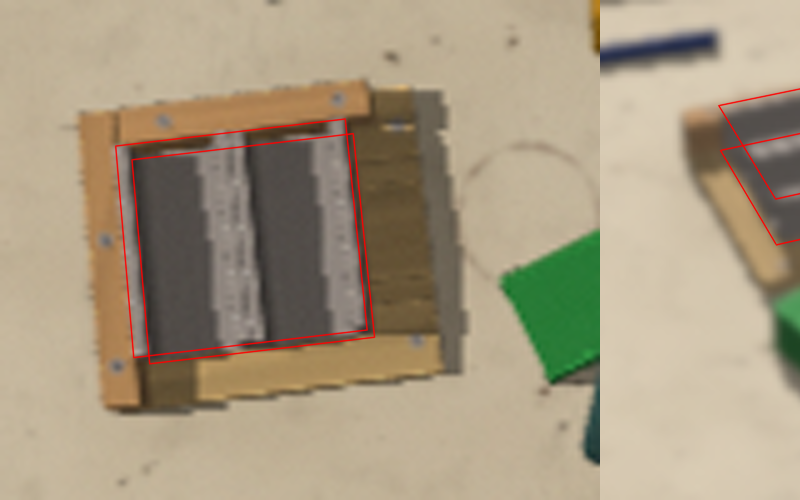

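The crop shows both channels parallel and snug in the fence corner, far ends near the stop (joint at about (245,240) in the crop). Next is the grey upturned channel.

```bash
python3 go.py .643,-.1965,.09,96.7 .643,-.1965,.006,96.7
```

```text
t 12.03 p [ 0.62   -0.1175  0.1693] F [-0.7  0.3  0.1] w 1.003 g 0.0 tilt [-0. -0.]
turn z 0.9 shift [-0.0137 -0.0812  0.0793]
turn z -0.0 shift [0.    0.    0.084]
```

Request:
drive_tool(
  rows=[
    [0, 0, 0.9, 0, 0, 0, 1],
    [0, 0, 0, -0.0046, -0.027, 0.02, 1],
    [0, 0, 0, -0.0046, -0.027, 0.02, 1],
    [0, 0, 0, -0.0045, -0.0272, 0.02, 1],
    [0, 0, 0, 0, 0, 0.019, 1],
    [0, 0, 0, 0, 0, 0, 1],
    [0, 0, 0, 0, 0, 0, 1],
  ],
)

```text
time: 12.62
tool_pos: [0.6416, -0.1962, 0.0885]
tcp_rot: [0.183, -3.133, -0.003]
wrist_force: [-0.1, 0.1, -0.2]
width: 1.005
grip_force: 0.0
```

```bash
python3 go.py .643,-.1965,.09,96.7 .643,-.1965,.006,96.7
```

```text
t 12.62 p [ 0.6416 -0.1962  0.0885] F [-0.1  0.1 -0.2] w 1.005 g 0.0 tilt [-0.0038  0.0016]
turn z -0.0 shift [-0.0013 -0.0004 -0.0015]
turn z -0.0 shift [0.    0.    0.084]
```

Request:
drive_tool(
  rows=[
    [0, 0, 0, 0, 0, 0.02, 1],
    [0, 0, 0, 0, 0, 0.02, 1],
    [0, 0, 0, 0, 0, 0.018, 1],
    [0, 0, 0, 0, 0, 0.015, 1],
    [0, 0, 0, 0, 0, 0.009, 1],
    [0, 0, 0, 0, 0, 0, 1],
  ],
)

```text
time: 13.12
tool_pos: [0.6419, -0.1955, 0.0067]
tcp_rot: [0.186, -3.133, -0.002]
wrist_force: [-0.1, 1.3, -0.6]
width: 1.0
grip_force: 0.0
```

Request:
drive_tool(
  rows=[
    [0, 0, 0, 0, 0, 0, 0.6],
    [0, 0, 0, 0, 0, 0, 0.6],
    [0, 0, 0, 0, 0, 0, 0.6],
    [0, 0, 0, 0, 0, 0, 0.6],
  ],
  force=60,
)

```text
time: 13.45
tool_pos: [0.6447, -0.1969, 0.0102]
tcp_rot: [-0.184, 3.133, -0.002]
wrist_force: [0.2, -0.6, 1.9]
width: 0.753
grip_force: 68.3
```

```bash
python3 go.py
```

```text
t 13.45 p [ 0.6447 -0.1969  0.0102] F [ 0.2 -0.6  1.9] w 0.753 g 68.3 tilt [ 0.0032 -0.0009]
```

Request:
drive_tool(
  rows=[
    [0, 0, 0, 0, 0, -0.005, 0.6],
    [0, 0, 0, 0, 0, -0.015, 0.6],
    [0, 0, 0, 0, 0, -0.03, 0.6],
    [0, 0, 0, 0, 0, -0.035, 0.6],
    [0, 0, 0, 0, 0, -0.03, 0.6],
    [0, 0, 0, 0, 0, -0.015, 0.6],
    [0, 0, 0, 0, 0, 0, 0.6],
  ],
)

```text
time: 14.03
tool_pos: [0.6466, -0.1977, 0.1453]
tcp_rot: [-0.184, 3.127, -0.006]
wrist_force: [1.5, -0.7, -2.1]
width: 0.753
grip_force: 67.8
```

Run:
```python
from h import *
from go import *
ps=[read_camera('top'),read_camera('side')]
a=cv2.resize(ps[0]['color'][130:240,280:380],None,fx=4,fy=4); b=cv2.resize(ps[1]['color'][130:240,240:340],None,fx=4,fy=4)
cv2.imwrite('pics/g.png',np.hstack([a,b])[:,:,::-1])
s,_=state(); t=s['tool_pos']
r=find(ps[1:],'upturned_channel',(t[0],t[1],t[2]),t[2]-.008,.12,.065,t[2]+.034,.115)
for v in r: print(np.round(v[0],4),round(v[1],3))
plan([(.5765,.1691,.13,97.4)])
```

```text
[ 0.6451 -0.1969  0.137 ] 0.563
[ 0.6451 -0.1969  0.137 ] 0.563
t 14.18 p [ 0.642  -0.1962  0.1373] F [-0.5  0.7 -3.8] w 0.747 g 67.8 tilt [-0.0019  0.0006]
turn z -0.7 shift [0.0179 0.3707 0.0073]
```

View pics/g.png

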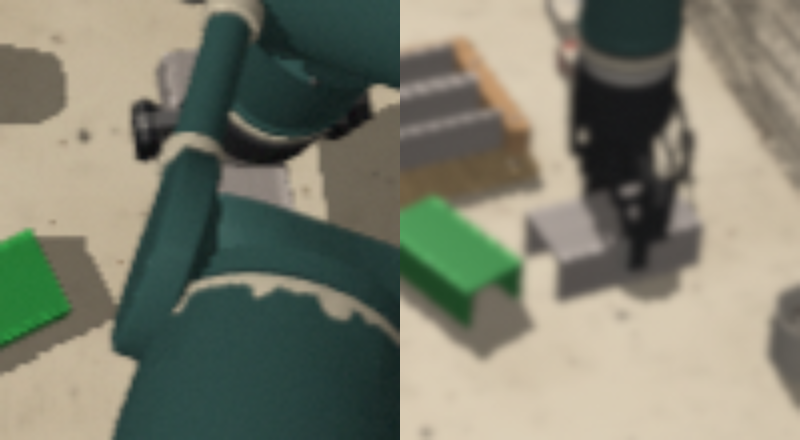

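The grey upturned channel is held level (side half, (630,245)). Moving it over the pair.

Request:
drive_tool(
  rows=[
    [0, 0, -0.7, 0, 0, 0, 0.6],
    [0, 0, 0, 0.0018, 0.025, 0, 0.6],
    [0, 0, 0, 0.0018, 0.038, 0.001, 0.6],
    [0, 0, 0, 0.0018, 0.038, 0.001, 0.6],
    [0, 0, 0, 0.0018, 0.038, 0.001, 0.6],
    [0, 0, 0, 0.0018, 0.038, 0.001, 0.6],
    [0, 0, 0, 0.0018, 0.038, 0.001, 0.6],
    [0, 0, 0, 0.0018, 0.038, 0.001, 0.6],
  ],
)

```text
time: 14.85
tool_pos: [0.5955, 0.0543, 0.1297]
tcp_rot: [0.204, -3.131, -0.0]
wrist_force: [-0.7, -0.7, -3.5]
width: 0.755
grip_force: 67.8
```

Request:
drive_tool(
  rows=[
    [0, 0, 0, 0.0018, 0.038, 0.001, 0.6],
    [0, 0, 0, 0.0018, 0.038, 0.001, 0.6],
    [0, 0, 0, 0.0017, 0.03, 0, 0.6],
    [0, 0, 0, 0, 0.0117, 0, 0.6],
    [0, 0, 0, 0, 0, 0, 0.6],
    [0, 0, 0, 0, 0, 0, 0.6],
    [0, 0, 0, 0, 0, 0, 0.6],
  ],
)

```text
time: 15.43
tool_pos: [0.5768, 0.1676, 0.129]
tcp_rot: [0.204, -3.133, 0.002]
wrist_force: [-0.6, 0.0, -3.2]
width: 0.754
grip_force: 67.8
```

```bash
python3 go.py .5765,.1691,.08,97.4 .5765,.1691,.028,97.4
python3 - <<'E'
from h import *
from go import *
ps=[read_camera('top'),read_camera('side')]; s,_=state(); t=s['tool_pos']
im=[]
for p,o in((ps[0],(155,150)),(ps[1],(200,105))):
    o=np.array(o); c=cv2.resize(p['color'][o[1]:o[1]+90,o[0]:o[0]+80,::-1],None,fx=5,fy=5,interpolation=cv2.INTER_CUBIC)
    draw(p,corners(t[0],t[1],np.radians(7.4),t[2]-.008,.12,.065,t[2]+.034),c,o,5,(0,0,255))
    draw(p,corners(.5785,.1694,np.radians(7.4),.014,.12,.13,.056),c,o,5,(0,255,0)); im.append(c)
cv2.imwrite('pics/i.png',np.hstack(im))
E
```

```text
t 15.43 p [0.5768 0.1676 0.129 ] F [-0.6  0.  -3.2] w 0.754 g 67.8 tilt [-0.0019 -0.0012]
turn z 0.0 shift [0.0002 0.0015 0.049 ]
turn z -0.0 shift [0.    0.    0.052]
```

View pics/i.png

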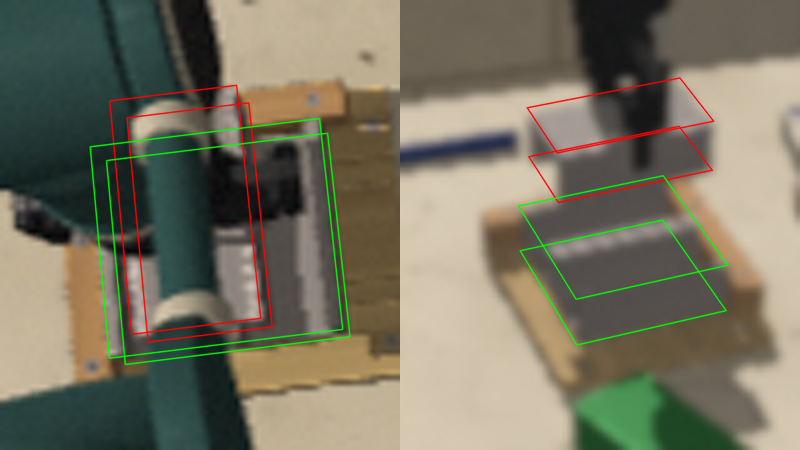

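The drawn predictions sit on both the held channel and the pair in both views, so I go down.

Request:
drive_tool(
  rows=[
    [0, 0, 0, 0.001, 0.0015, 0.01, 0.6],
    [0, 0, 0, 0, 0, 0.015, 0.6],
    [0, 0, 0, 0, 0, 0.015, 0.6],
    [0, 0, 0, 0, 0, 0.012, 0.6],
    [0, 0, 0, 0, 0, 0.01, 0.6],
    [0, 0, 0, 0, 0, 0.008, 0.6],
    [0, 0, 0, 0, 0, 0.006, 0.6],
    [0, 0, 0, 0, 0, 0, 0.6],
  ],
)

```text
time: 16.2
tool_pos: [0.5752, 0.1697, 0.0526]
tcp_rot: [0.203, -3.133, 0.001]
wrist_force: [-0.4, -0.8, -3.4]
width: 0.75
grip_force: 67.8
```

```bash
python3 go.py .576,.1691,.028,97.4
```

```text
t 16.2 p [0.5752 0.1697 0.0526] F [-0.4 -0.8 -3.4] w 0.75 g 67.8 tilt [-0.0024 -0.0006]
turn z 0.0 shift [-0.0007 -0.0007  0.0246]
```

Request:
drive_tool(
  rows=[
    [0, 0, 0, 0, 0, 0.008, 0.6],
    [0, 0, 0, 0, 0, 0.006, 0.6],
    [0, 0, 0, 0, 0, 0.004, 0.6],
    [0, 0, 0, 0, 0, 0.003, 0.6],
    [0, 0, 0, 0, 0, 0, 0.6],
  ],
)

```text
time: 16.62
tool_pos: [0.5756, 0.17, 0.0324]
tcp_rot: [0.204, -3.134, 0.0]
wrist_force: [-0.7, 0.7, -3.2]
width: 0.752
grip_force: 67.8
```

Request:
drive_tool(
  rows=[
    [0, 0, 0, 0, 0, 0.0015, 0.6],
    [0, 0, 0, 0, 0, 0.001, 0.6],
    [0, 0, 0, 0, 0, 0, 0.6],
  ],
)

```text
time: 16.87
tool_pos: [0.5763, 0.1702, 0.0308]
tcp_rot: [-0.204, 3.135, 0.0]
wrist_force: [-0.2, -1.0, -2.3]
width: 0.751
grip_force: 67.8
```

Request:
drive_tool(
  rows=[
    [0, 0, 0, 0, 0, 0.001, 0.6],
    [0, 0, 0, 0, 0, 0.001, 0.6],
    [0, 0, 0, 0, 0, 0, 0.6],
  ],
)

```text
time: 17.12
tool_pos: [0.5765, 0.1702, 0.0301]
tcp_rot: [-0.204, 3.135, -0.0]
wrist_force: [-2.8, -0.7, 4.7]
width: 0.753
grip_force: 68.6
```

Request:
drive_tool(
  rows=[
    [0, 0, 0, 0, 0, 0.001, 0.6],
    [0, 0, 0, 0, 0, 0, 0.6],
  ],
)

```text
time: 17.28
tool_pos: [0.5765, 0.1702, 0.0301]
tcp_rot: [-0.204, 3.135, -0.0]
wrist_force: [-5.9, -2.3, 10.3]
width: 0.75
grip_force: 69.3
```

Contact comes at the expected home height. Release with a small opening and lift straight up.

Request:
drive_tool(
  rows=[
    [0, 0, 0, 0, 0, -0.0015, 0.85],
    [0, 0, 0, 0, 0, 0, 0.85],
    [0, 0, 0, 0, 0, 0, 0.85],
    [0, 0, 0, 0, 0, -0.005, 0.85],
    [0, 0, 0, 0, 0, -0.015, 0.85],
    [0, 0, 0, 0, 0, -0.03, 0.85],
    [0, 0, 0, 0, 0, -0.04, 0.85],
    [0, 0, 0, 0, 0, -0.04, 0.85],
  ],
)

```text
time: 17.95
tool_pos: [0.5749, 0.1698, 0.1593]
tcp_rot: [0.204, -3.132, 0.001]
wrist_force: [0.4, -0.3, 0.4]
width: 0.851
grip_force: 0.0
```

Request:
drive_tool(
  rows=[
    [0, 0, 0, 0, -0.04, 0, 0.85],
    [0, 0, 0, 0, -0.04, 0, 0.85],
    [0, 0, 0, 0, -0.04, 0, 0.85],
    [0, 0, 0, 0, -0.04, 0, 0.85],
    [0, 0, 0, 0, -0.04, 0, 0.85],
    [0, 0, 0, 0, -0.04, 0, 0.85],
    [0, 0, 0, 0, -0.04, 0, 0.85],
    [0, 0, 0, 0, -0.02, 0, 0.85],
  ],
)

```text
time: 18.62
tool_pos: [0.6154, -0.1319, 0.1597]
tcp_rot: [-0.2, 3.134, -0.003]
wrist_force: [-0.0, -0.4, -0.1]
width: 0.851
grip_force: 0.0
```

Run:
```python
from h import *
from go import *
ps=[read_camera('top'),read_camera('side')]
im=[]; g=(.5765,.1702,.04)
for v in find(ps,'upturned_channel',g,.02,.12,.065,.062,.13): print(np.round(v[0],4),round(v[1],3))
for p,o in((ps[0],(155,150)),(ps[1],(200,120))):
    o=np.array(o); c=cv2.resize(p['color'][o[1]:o[1]+90,o[0]:o[0]+80,::-1],None,fx=5,fy=5,interpolation=cv2.INTER_CUBIC); c0=c.copy()
    draw(p,corners(.5765,.1702,np.radians(7.4),.02,.12,.065,.062),c,o,5,(0,0,255))
    im.append(c)
cv2.imwrite('pics/j.png',np.hstack(im)); plan([])
```

```text
[0.576  0.1712 0.1856] 0.293
[0.5787 0.1701 0.1715] 0.099
[0.5762 0.1805 0.1928] 0.149
t 18.82 p [ 0.6149 -0.1277  0.1592] F [-0.5 -0.2 -0.2] w 0.844 g 0.0 tilt [-0.0003  0.0007]
```

View pics/j.png

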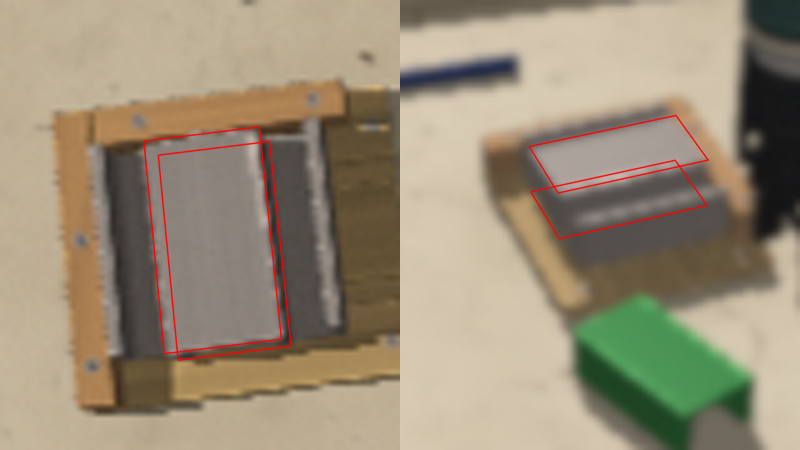

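The picture shows the upturned channel home over the joint at (215,240) in the top half, with its ends level and on the drawn home box. Both open channels are still snug and the arm is clear, so I hand in.

```bash
python3 -c "
from workcell import workorder
print(workorder.finish_job())"
```

```text
the job is handed in; nothing more can be done
None
```

The bundle is made up and handed in: the second channel lies snug beside the first, up to the end stop, and the grey upturned channel sits home over the pair. The tape measure, marker and masking tape were not touched. The hand-in call gave no verdict, so this rests on the final pictures and contact forces.

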